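Set out the bench for mixing a calibration standard

ROBOT

A 7-joint arm with a two-finger parallel gripper is mounted at the origin on a cart in front of the work surface, level with it; the furniture and walls round the work are solid. World frame = base frame: x ahead of the robot, y to its left, z up, the work surface at z = 0. Lengths are in mm, angles in rad, forces in N, time in s.
With the tool pointing down it reaches from about 400 to 850 mm from the base axis. Payload 6.9 kg.
Tool frame: the origin (TCP) lies at the very end of the fingers, on their centre line; the grasp point (between the pads) lies 19 mm behind it; z points along the fingers, y is the line along which they close (so a half turn about z gives the same grasp; the last joint's range is limited). The gripper opens to 85 mm and grips with 20 to 120 N. Pads are 22 mm wide; open, the fingers measure 114 mm over their backs; the gripper's body (76 mm by 85 mm) begins 54 mm behind the grasp point. The pads swing forward as they close: fully open they stand 13 mm farther back than shut.
Start: joints at [-1.022, 0.507, -0.238, 1.5, 0.126, 1.149, -0.155], TCP at [267.811, 564.702, 231.275] pointing down, gripper open.
Joint ranges: [-3.08, 3.08], [-0.24, 2.05], [-1.43, 1.35], [0, 2.5], [-1.52, 4.66], [0.17, 1.96], [-2.89, 2.89]. Speed limits (rad/s): [2.39, 2.39, 3.14, 3.14, 3.14, 3.14, 3.14].

INTERFACE

Orientations are given as a unit quaternion [x, y, z, w].
In Python, from plant import env, camera, camera_params gives the robot as it stands. The module is installed in compiled form; this text tells all that it offers.
- The arm moves only by the shell command python3 -m inch 'ROWS'. ROWS is JSON, a list that holds one entry, the list of rows, each a list of 7 numbers: the turn, a rotation vector about the tool's x, y, z each as a share of 180 degrees, from -1 to 1, then the shift along the tool's x, y, z each as a share of 0.4 m, from -1 to 1, then the closure, from -1 (fully open) to 1 (shut). A call has 1 to 10 rows; each row is the pose to reach, as a shift and turn from the pose commanded when the call began, along the tool's axes at that moment, turning the shorter way round; what a row does not reach only later rows make up. A row lasts 1/12 s, in which the tool goes at most 41.7 mm and 7.16 degrees, less where a joint would pass 70% of its speed; a pose out of reach is approached as far as the arm can. A call with a number of a shift or a turn outside -1 to 1 is refused whole. A call with a gripper value outside its range is refused whole. The fingers move at their own pace and stop on an object; the grip force is fixed at half the most. Time passes only in rows, so rows that repeat a pose let the fingers close. It gives the time, the measured TCP pose, the force, the opening and the grip force at its end, in the units of the state.
- env.read_state(): the state, without advancing time (a new reading comes with each control period).
- camera(name): name is "scene" or "top"; returns the picture (384x512x3 uint8, blue, green, red); there is no depth.
- camera_params(name): a dict with "fovy" (degrees; the focal length in pixels is half the picture's height over the tangent of half this angle, whatever the lens; pixels are square), "cx", "cy" (the principal point, pixels), "xyz" and "attitude" of the camera in the world. Camera axes: x right, y down, z forward; pixel columns grow to the right and rows downward; lengths in mm; the calibration is good to about 2 mm. A picture is of the moment at which its call begins. camera_params takes no time and is no camera call.
- env.finish_job(): hands the job in; it is judged then, once.
The state is a dict: "t": time; "qpos": joint angles; "joint_velocities": joint speeds; "effort": joint torques, N m; "eef_pos": TCP position; "tool_rot": TCP orientation; "contact_force": force on the tool from outside, world axes, zero at the start; "ft_torque": the same for the moment, N m; "grip_width": finger opening in mm; "finger_force": force on a finger pad.
Only numpy, scipy, OpenCV 4.12 (cv2) and the standard library are available. Lean on these libraries where they do the work, as an engineer would, in place of code of your own. Each camera call takes 0.05 s, during which the arm holds its last target. There are 200 camera calls.

TASK

Set out the bench for mixing a calibration standard: stand the amber bottle upright in the steel spill dish beside the rubber pipette bulb, and the clear bottle upright in the other spill dish. Stand the empty glass beaker on the bench exactly midway between the two dishes, in line with them, and cover it with the knobbed lid, centred and flat on the rim. Leave the pipette bulb, the timer, the septa jar and the ferrule tin where they are.

Things in the scene. Friction and masses are not known exactly. Their poses are not given: they have to be found in the camera images.
- amber_bottle_mid (a point): Amber glass reagent bottle with a light screw cap, standing upright: 48 mm diameter body, 102 mm tall, the cap 32 mm in diameter and its top 21 mm of the height. The point is on its axis half-way up, 51 mm above its underside; z points up to the cap. Loose, about 0.16 kg.
- clear_bottle_mid (a point): Clear glass reagent bottle with a blue screw cap, standing upright: 54 mm diameter body, 108 mm tall, the cap 35 mm in diameter and its top 21 mm of the height. The point is on its axis half-way up, 54 mm above its underside; z points up to the cap. Loose, about 0.2 kg.
- beaker_mid (a point): Small empty glass beaker with a pouring lip, standing upright: 58 mm tall, straight body 42 mm across up to 50 mm height, flared rim 46 mm across y and 48 mm across x (the lip points to -x). The point is on its axis half-way up, 29 mm above its underside; z points up. Loose, about 0.04 kg.
- beaker_lid_knob (a point): The beaker's lid: white disc 60 mm wide, 4 mm thick, with an upright round black knob in its middle, 22 mm high, 14 mm (stem) to 16 mm (top) in diameter; it stands on a locating boss under the disc, 18 mm wide, 3 mm deep. The point is on the axis 15 mm above the disc's underside (which rests on the rim), 11 mm below the knob's top, 18 mm above the boss's underside; z up. Loose, 0.03 kg.
- dish_left: The left of two identical shallow round stainless spill dishes, fixed to the bench: outside 84 mm across the rim and 10 mm high, flat floor 70 mm across, 3 mm above the bench. The origin is the centre of its underside, on the bench. The other dish's centre lies 320 mm along this one's -y axis (toward the robot's right).
- dish_right: The right-hand spill dish, the same size, fixed; origin at the centre of its underside; axes parallel to those of the left dish.
- pipette_bulb_mid (a point): Red rubber pipette bulb, 91 x 43 x 43 mm, lying on the bench about 115 mm from the centre of one of the two dishes, left or right, and more than 350 mm from the other. The point is 21 mm above the bench near the middle of the bulb. Not to be moved.
- timer_mid (a point): White lab timer lying on its back, 62 x 70 x 19 mm, about 115 mm from the centre of the other dish. The point is at its middle. Not to be moved.
- septa_jar_mid (a point): Small white jar with a green screw lid, 39 mm diameter, 47 mm tall. The point is on its axis half-way up. Bystander, loose; not to be moved.
- ferrule_tin_mid (a point): Flat white round tin, 55 mm diameter, 18 mm tall, no knob, lying behind the gap between the dishes, in front of a fixed black computer tower taller than 0.3 m, whose front stands about 0.64 m ahead of the robot and spans y from about 0 to -0.2 m: do not swing into it. The point is on its axis half-way up. Bystander, loose; not to be moved.
Mind the look-alikes: they are no part of the job. Leave any blue, brown or purple look-alike of the part that bears beaker_mid alone.

How it is judged:
By the outcome, as a careful person would: the job done as asked, in the order asked, and still so for the second after the job is handed in, with the robot touching nothing.
It also fails if it takes over 115 s, if anything falls off the work surface, if the arm or the gripper's body presses on something with over 40 N, if the wrist force passes 120 N, or if a joint passes its speed limit or range.

## Working session

There is one attempt and no reset: what is moved stays moved. The work goes in short steps, Python scripts to look and compute and a shell command to move; the robot and the scene stay as the last step left them, time stands still between calls to the robot, and variables do not carry over. Pictures are saved under pics/ and viewed, at most 17 in all, crops included, and the job is handed in when it is done.

```bash
mkdir -p pics; python3 - <<'E'
from plant import env,camera,camera_params
import cv2
for n in("scene","top"):
    cv2.imwrite(f"pics/{n}0.png",camera(n)); print(n,camera_params(n))
s=env.read_state(); print(s)
E
```

```text
scene {'fovy': 45.55445323999142, 'cx': 251.36348756051098, 'cy': 190.4406557310048, 'xyz': array([-606.85279921,  953.35804665,  700.34683803]), 'attitude': array([-0.36175978,  0.74974106, -0.50239892,  0.2336954 ])}
top {'fovy': 46.25634405056086, 'cx': 256.9825825552762, 'cy': 185.22357466090875, 'xyz': array([ 423.14715734,   56.86282597, 1398.70110818]), 'attitude': array([ 0.71204318, -0.70158453,  0.02291551, -0.01576485])}
{'t': 0.1, 'qpos': array([-1.02248792,  0.5082682 , -0.2375543 ,  1.50100994,  0.12569647,
        1.14891662, -0.15478694]), 'joint_velocities': array([ 0.00092362, -0.00223528, -0.00130862, -0.00174337,  0.00031347,
        0.00116014, -0.00135924]), 'effort': array([-5.01191971e-03, -6.21822882e+01, -2.19447970e+00, -2.50204772e+01,
        1.25681644e-02,  7.83541618e-03, -2.05336164e-05]), 'eef_pos': array([267.66278788, 564.29205666, 230.51634765]), 'tool_rot': array([ 2.19579871e-01,  9.75594193e-01, -7.88269915e-04, -1.70461389e-04]), 'contact_force': array([-0.0778809 , -0.63060156,  0.1690868 ]), 'ft_torque': array([ 0.05151172, -0.0089662 ,  0.00182001]), 'finger_force': 0.0, 'grip_width': 85.82998095285467}
```

View pics/scene0.png

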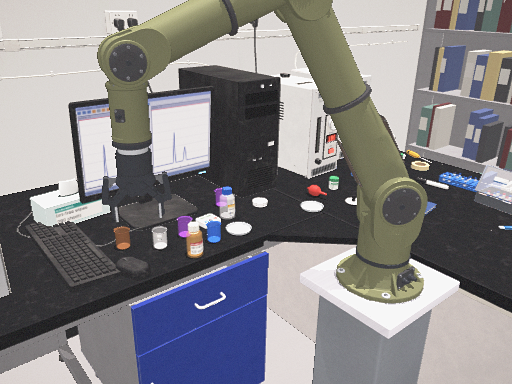

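View pics/top0.png

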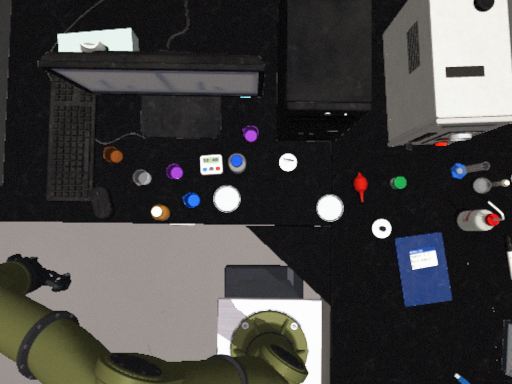

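The scene shows these objects, with top-view pixels:
- Amber bottle (160,212) and clear blue-capped bottle (237,162).
- Left dish (227,199) and right dish (330,208).
- Red bulb (361,185), next to the right dish, and timer (210,164), next to the left.
- Beaker candidates: clear (142,177), brown (114,156), purple (176,172) and (251,134), blue (193,200). I choose the clear one.
- Lid candidates: knobbed disc (382,228) and plain tin (288,162). I choose (382,228).

So amber goes in the right dish and clear in the left.

```bash
cat > h.py <<'E'
import numpy as np,cv2
from scipy.spatial.transform import Rotation as R
from plant import env,camera,camera_params
P={n:camera_params(n) for n in("scene","top")}
def f(n): return 192/np.tan(np.radians(P[n]["fovy"]/2))
def ray(n,u,v):
    p=P[n]; d=R.from_quat(p["attitude"]).apply([(u-p["cx"])/f(n),(v-p["cy"])/f(n),1]); return np.array(p["xyz"]),d
def cast(n,u,v,z):
    o,d=ray(n,u,v); return (o+d*(z-o[2])/d[2]).round(1)
def proj(n,X):
    p=P[n]; c=R.from_quat(p["attitude"]).inv().apply(np.array(X,float)-p["xyz"]); return (c[:2]/c[2]*f(n)+[p["cx"],p["cy"]]).round(1)
def blobs(img,box,lo,hi,amin=8):
    x0,y0,x1,y1=box; hsv=cv2.cvtColor(img,cv2.COLOR_BGR2HSV)[y0:y1,x0:x1]
    m=cv2.inRange(hsv,np.array(lo),np.array(hi)); n,l,s,c=cv2.connectedComponentsWithStats(m)
    return [(*(c[i]+[x0,y0]).round(1),s[i].tolist()) for i in range(1,n) if s[i][4]>=amin]
E
python3 - <<'E'
from h import *
t=cv2.imread("pics/top0.png"); s=cv2.imread("pics/scene0.png")
for k,p,z in [("dishL",(227,199),8),("dishR",(330,208),8),("amber",(157,212),102),("clear",(237,160),108),("beaker",(142,177),40),("lid",(382,228),20),("tin",(288,162),18),("jar",(400,183),47),("bulb",(361,185),21)]:
    X=cast("top",*p,z); print(k,X,proj("scene",X))
print("white",blobs(t,(120,140,400,245),(0,0,170),(180,60,255)))
print("tcp",proj("top",[267.7,564.3,230]),proj("scene",[267.7,564.3,230]))
a=cv2.resize(t[140:250,90:250],None,fx=5,fy=5,interpolation=2); cv2.imwrite("pics/c1.png",a)
b=cv2.resize(s[165:265,100:260],None,fx=5,fy=5,interpolation=2); cv2.imwrite("pics/c2.png",b)
c=cv2.resize(t[140:250,270:420],None,fx=5,fy=5,interpolation=2); cv2.imwrite("pics/c3.png",c)
E
```

```text
dishL [455.4 135.4   8. ] [238.8 227.2]
dishR [ 432.2 -183.7    8. ] [311.8 205.1]
amber [412.9 330.4 102. ] [194.3 222.5]
clear [565.9 103.  108. ] [226.6 186.7]
beaker [517.3 391.5  40. ] [159.3 234. ]
lid [ 373.3 -341.6   20. ] [352.7 196.8]
tin [572.1 -51.3  18. ] [259.6 199.1]
jar [ 510.5 -388.4   47. ] [334.  176.9]
bulb [ 504.2 -276.6   21. ] [315.3 189.9]
white [(np.float64(287.5), np.float64(162.0), [159, 13, 18, 19, 256]), (np.float64(210.7), np.float64(164.2), [80, 15, 23, 20, 376]), (np.float64(237.9), np.float64(167.1), [111, 23, 13, 7, 30]), (np.float64(146.9), np.float64(178.5), [25, 34, 4, 10, 18]), (np.float64(226.5), np.float64(198.3), [93, 46, 28, 26, 516]), (np.float64(329.4), np.float64(207.5), [197, 55, 27, 26, 508]), (np.float64(156.2), np.float64(211.2), [31, 66, 12, 11, 96]), (np.float64(381.1), np.float64(228.1), [252, 79, 20, 19, 275]), (np.float64(183.7), np.float64(224.2), [49, 84, 27, 2, 35])]
tcp [ 53.6 267.6] [139.  223.2]
```

View pics/c1.png

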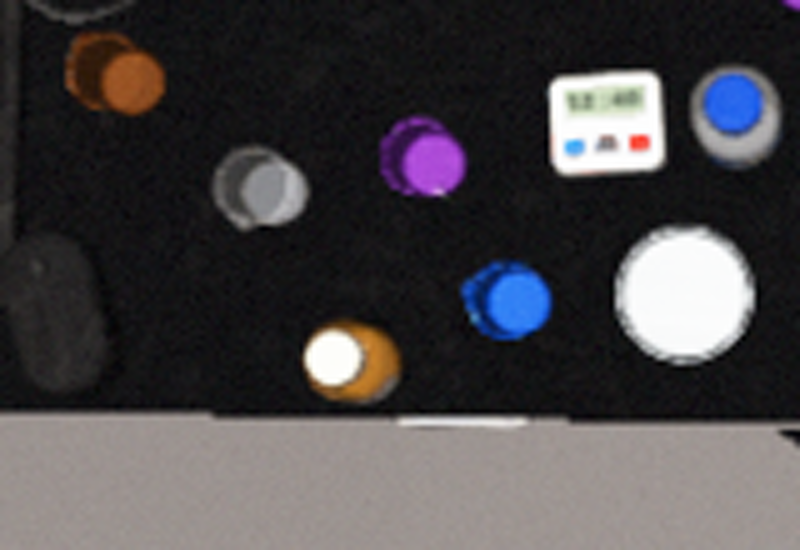

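View pics/c3.png

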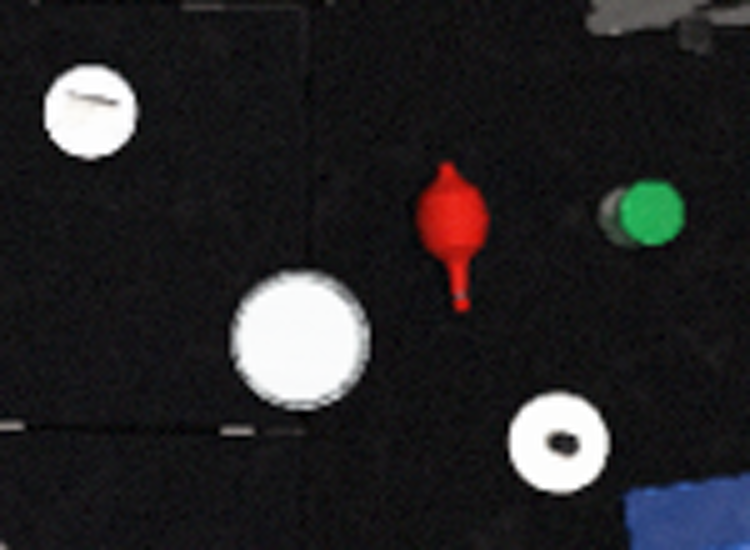

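View pics/c2.png

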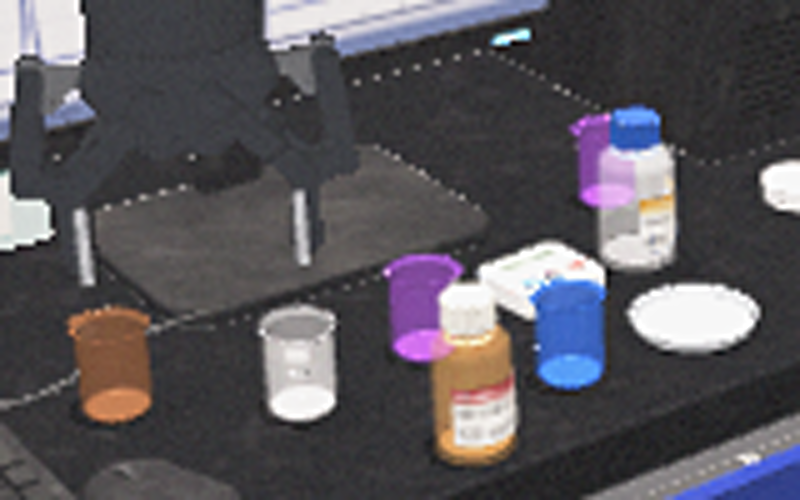

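The top crop confirms the clear beaker at about (142,177): only the grey one is uncoloured. The knobbed lid is at (382,228) with its black knob, the plain tin at (288,162) has none, and the bulb sits by the right dish. The scene crop agrees, with the clear beaker at (160,237). Next I work out the coordinates.

```bash
python3 - <<'E'
from h import *
for k,p,z in [("dishL",(226.6,198.4),9),("dishR",(329.6,207.6),9),("ambercap",(156.2,211.2),102),("clearcap",(90+733/5-.4,140+104/5-.4),108),("beakfloor",(90+275/5-.4,140+191/5-.4),3),("beakrim",(90+249/5-.4,140+184/5-.4),58),("liddisc",(381.3,228.1),7),("knob",(270+564/5-.4,140+442/5-.4),29),("blue floor",(90+520/5-.4,140+300/5-.4),3),("purp2",(251,134),30),("purp1",(90+434/5,140+163/5),3)]:
    X=cast("top",*p,z); print(k,X,proj("scene",X))
for k,p,z in [("ambercap",(100+468/5-.4,165+287/5-.4),102),("clearcap",(100+636/5-.4,165+116/5-.4),108),("dishL",(100+693/5-.4,165+317/5-.4),7),("beakfloor",(100+301/5-.4,165+402/5-.4),2),("beakrim",(100+299/5-.4,165+318/5-.4),58)]: print("scene",k,cast("scene",*p,z))
E
```

```text
dishL [457.2 136.6   9. ] [238.1 226.8]
dishR [ 433.4 -182.3    9. ] [311.3 204.8]
ambercap [415.1 332.7 102. ] [193.2 222.5]
clearcap [564.7 105.3 108. ] [226.3 186.9]
beakfloor [517.5 392.5   3. ] [159.7 244.8]
beakrim [517.7 394.8  58. ] [157.9 229. ]
liddisc [ 372.4 -343.2    7. ] [352.9 199.9]
knob [ 373.6 -340.2   29. ] [352.7 194.6]
blue floor [452.1 239.1   3. ] [213.3 238.2]
purp2 [655.3  64.2  30. ] [221.  196.6]
purp1 [535.2 293.1   3. ] [184.7 233.3]
scene ambercap [417.6 331.2 102. ]
scene clearcap [557.3 108.6 108. ]
scene dishL [453.6 139.1   7. ]
scene beakfloor [518.  392.1   2. ]
scene beakrim [519.6 388.6  58. ]
```

```bash
python3 -m inch '[[[0,0,-0.141,-0.583,-0.366,0.1,-1],[0,0,-0.141,-0.583,-0.366,0.1,-1],[0,0,-0.141,-0.583,-0.366,0.1,-1],[0,0,-0.141,-0.583,-0.366,0.1,-1],[0,0,-0.141,-0.583,-0.366,0.1,-1],[0,0,-0.141,-0.583,-0.366,0.1,-1],[0,0,-0.141,-0.583,-0.366,0.1,-1],[0,0,-0.141,-0.583,-0.366,0.1,-1],[0,0,-0.141,-0.583,-0.366,0.1,-1],[0,0,-0.141,-0.583,-0.366,0.1,-1]]]'
```

```text
t: 0.93
eef_pos: [415.3, 333.1, 191.2]
tool_rot: [-0.0, 1.0, 0.0, -0.0]
contact_force: [0.7, 0.1, 0.4]
grip_width: 85.7
finger_force: 0.0
```

```bash
python3 -m inch '[[[0,0,0,0,-0.002,0.06,-1],[0,0,0,0,-0.002,0.12,-1],[0,0,0,0,-0.002,0.18,-1],[0,0,0,0,-0.002,0.24,-1],[0,0,0,0,-0.002,0.3,-1],[0,0,0,0,-0.002,0.36,-1],[0,0,0,0,-0.002,0.37,-1],[0,0,0,0,-0.002,0.37,-1]]]'
python3 - <<'E'
from h import *
t,s=camera("top"),camera("scene")
cv2.imwrite("pics/g1.png",np.hstack([cv2.resize(t[150:250,100:230],(520,400)),cv2.resize(s[150:280,130:220],(277,400))]))
E
```

```text
t: 1.6
eef_pos: [414.1, 332.6, 42.2]
tool_rot: [-0.001, 1.0, -0.001, -0.001]
contact_force: [-1.1, 0.1, -0.2]
grip_width: 85.3
finger_force: 0.0
```

View pics/g1.png

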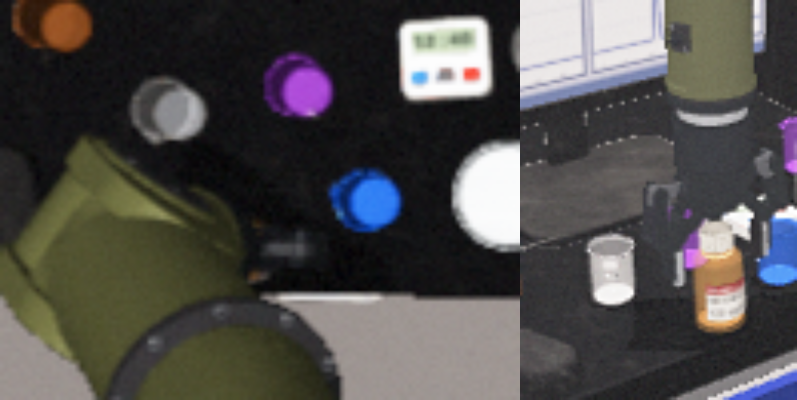

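The fingers straddle the bottle, which appears at (720,280) in the scene crop with the fingertips on both sides. Closing now.

```bash
python3 -m inch '[[[0,0,0,0,0,0,1],[0,0,0,0,0,0,1],[0,0,0,0,0,0,1],[0,0,0,0,0,0,1],[0,0,0,0,0,0,1],[0,0,0,0,0,0,1],[0,0,0,0,0,0,1],[0,0,0,0,0,0,1],[0,0,0,0,0,0,1],[0,0,0,0,0,0,1]]]'; python3 -m inch '[[[0,0,0,0,0,-0.05,1],[0,0,0,0,0,-0.1,1],[0,0,0,0,0,-0.2,1],[0,0,0,0,0,-0.3,1],[0,0,0,0,0,-0.35,1],[0,0,0,0,0,-0.35,1]]]'
```

```text
t: 2.53
eef_pos: [416.4, 332.4, 44.7]
tool_rot: [0.0, 1.0, 0.001, 0.001]
contact_force: [-1.0, 0.7, 7.6]
grip_width: 46.0
finger_force: 60.0
t: 3.03
eef_pos: [417.6, 333.4, 188.5]
tool_rot: [0.0, 1.0, 0.003, 0.003]
contact_force: [0.8, 0.6, -2.9]
grip_width: 45.7
finger_force: 62.7
```

```bash
python3 -m inch '[[[0,0,0,-0.045,-0.08,0,1],[0,0,0,-0.045,-0.17,0,1],[0,0,0,-0.045,-0.26,0,1],[0,0,0,-0.045,-0.35,0,1],[0,0,0,-0.045,-0.44,0,1],[0,0,0,-0.045,-0.53,0,1],[0,0,0,-0.045,-0.62,0,1],[0,0,0,-0.045,-0.71,0,1],[0,0,0,-0.045,-0.8,0,1],[0,0,0,-0.045,-0.89,0,1]]]'; python3 -m inch '[[[0,0,0,0,-0.09,0,1],[0,0,0,0,-0.18,0,1],[0,0,0,0,-0.27,0,1],[0,0,0,0,-0.36,0,1],[0,0,0,0,-0.397,0,1],[0,0,0,0,-0.397,0,1],[0,0,0,0,-0.397,0,1],[0,0,0,0,-0.397,0,1]]]'
python3 - <<'E'
from h import *
print(env.read_state()["qpos"])
s=camera("scene")
cv2.imwrite("pics/g2.png",cv2.resize(s[100:240,210:400],(760,560)))
E
```

```text
t: 3.87
eef_pos: [432.7, -26.1, 182.7]
tool_rot: [-0.0, 1.0, -0.0, -0.001]
contact_force: [1.4, 0.3, -1.4]
grip_width: 45.5
finger_force: 62.6
t: 4.53
eef_pos: [433.4, -182.0, 182.7]
tool_rot: [-0.0, 1.0, 0.001, -0.001]
contact_force: [-0.5, -0.1, -2.1]
grip_width: 45.9
finger_force: 62.7
[ 0.48429219  0.32258288 -0.18438118  1.96498897  0.07583167  0.86197669
  1.83130579]
```

View pics/g2.png

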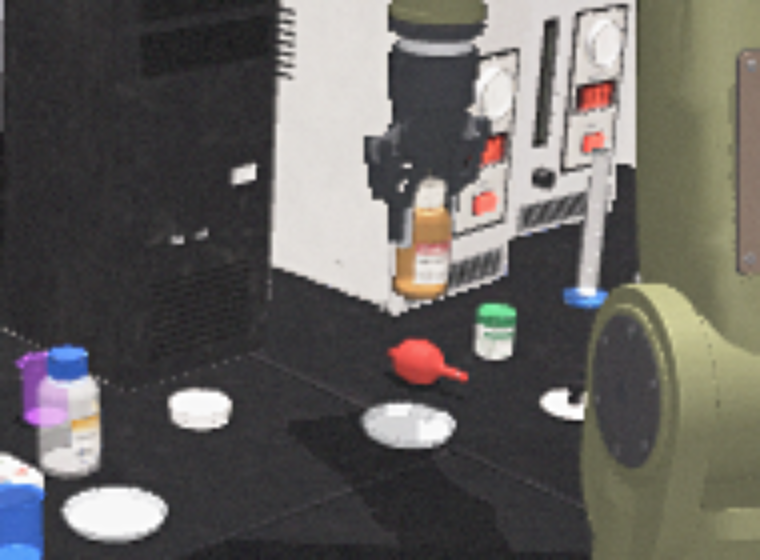

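The amber bottle is held above the right dish (bottle base at crop (420,290), dish at (408,425)). I lower it to just above the dish floor.

```bash
python3 -m inch '[[[0,0,0,0,0,0.06,1],[0,0,0,0,0,0.12,1],[0,0,0,0,0,0.18,1],[0,0,0,0,0,0.24,1],[0,0,0,0,0,0.29,1],[0,0,0,0,0,0.32,1],[0,0,0,0,0,0.332,1],[0,0,0,0,0,0.332,1],[0,0,0,0,0,0.332,1]]]'
python3 - <<'E'
from h import *
s=camera("scene")
print(proj("scene",[433.4,-182.3,3]),proj("scene",[433.4,-182.3,102]))
cv2.imwrite("pics/g3.png",cv2.resize(s[160:230,270:360],(720,560)))
E
```

```text
t: 5.33
eef_pos: [434.3, -182.4, 50.9]
tool_rot: [-0.001, 1.0, 0.0, 0.0]
contact_force: [0.2, 0.3, -1.4]
grip_width: 45.6
finger_force: 62.6
[311.2 206.3] [313.  181.2]
```

View pics/g3.png

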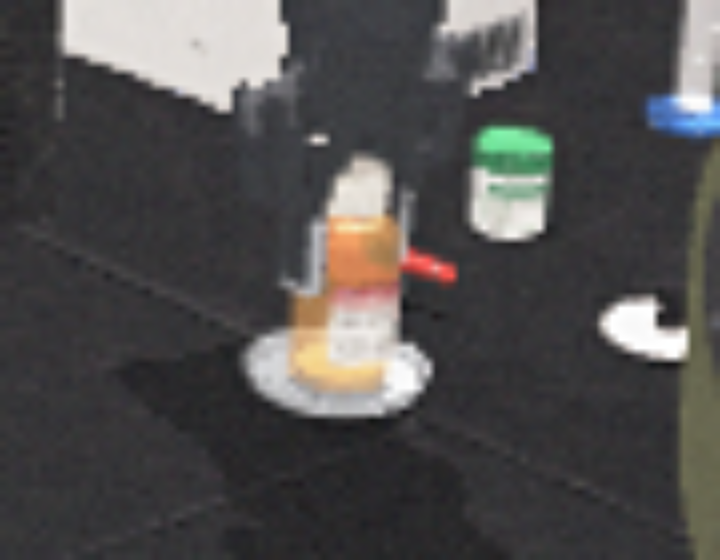

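The bottle is centred inside the dish (crop (340,375)). I lower the last few mm, release and retreat.

```bash
python3 -m inch '[[[0,0,0,0,0,0.005,1],[0,0,0,0,0,0.008,1],[0,0,0,0,0,0.01,1],[0,0,0,0,0,0.01,1],[0,0,0,0,0,0.01,1]]]'; python3 -m inch '[[[0,0,0,0,0,0,0.3],[0,0,0,0,0,0,0],[0,0,0,0,0,0,-0.5],[0,0,0,0,0,0,-1],[0,0,0,0,0,0,-1],[0,0,0,0,0,0,-1],[0,0,0,0,0,0,-1],[0,0,0,0,0,0,-1],[0,0,0,0,0,0,-1],[0,0,0,0,0,0,-1]]]'
```

```text
t: 5.8
eef_pos: [434.5, -183.2, 47.7]
tool_rot: [-0.0, 1.0, -0.0, 0.001]
contact_force: [-1.7, 1.2, 9.1]
grip_width: 46.2
finger_force: 63.7
t: 6.63
eef_pos: [433.8, -183.1, 46.4]
tool_rot: [-0.0, 1.0, 0.0, -0.0]
contact_force: [-0.6, 0.3, -0.1]
grip_width: 85.6
finger_force: 0.0
```

```bash
python3 -m inch '[[[0,0,0,0,0,-0.08,-1],[0,0,0,0,0,-0.18,-1],[0,0,0,0,0,-0.28,-1],[0,0,0,0,0,-0.38,-1],[0,0,0,0,0,-0.38,-1]]]'; python3 -m inch '[[[0,0,0,-0.322,0.72,0,-1],[0,0,0,-0.322,0.72,0,-1],[0,0,0,-0.322,0.72,0,-1],[0,0,0,-0.322,0.72,0,-1],[0,0,0,-0.322,0.72,0,-1],[0,0,0,-0.322,0.72,0,-1],[0,0,0,-0.322,0.72,0,-1],[0,0,0,-0.322,0.72,0,-1],[0,0,0,-0.322,0.72,0,-1],[0,0,0,-0.322,0.72,0,-1]]]'
python3 - <<'E'
from h import *
t=camera("top");s=camera("scene")
cv2.imwrite("pics/g4.png",np.hstack([cv2.resize(t[120:240,190:390],(500,300)),cv2.resize(s[120:240,180:290],(275,300))]))
E
```

```text
t: 7.05
eef_pos: [437.1, -184.1, 205.4]
tool_rot: [0.0, 1.0, -0.002, 0.005]
contact_force: [1.0, -1.1, 0.2]
grip_width: 85.5
finger_force: 0.0
t: 7.88
eef_pos: [562.5, 106.7, 197.8]
tool_rot: [-0.002, 1.0, 0.0, -0.001]
contact_force: [-0.1, -1.3, 0.2]
grip_width: 85.0
finger_force: 0.0
```

View pics/g4.png

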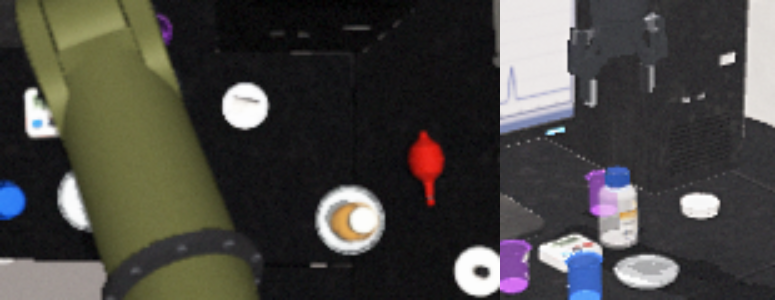

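Amber stands in the right dish at (348,220) and the gripper is over the clear bottle. I descend and grip.

```bash
python3 -m inch '[[[0,0,0,0,0,0.06,-1],[0,0,0,0,0,0.12,-1],[0,0,0,0,0,0.18,-1],[0,0,0,0,0,0.24,-1],[0,0,0,0,0,0.3,-1],[0,0,0,0,0,0.36,-1],[0,0,0,0,0,0.375,-1],[0,0,0,0,0,0.375,-1]]]'; python3 -m inch '[[[0,0,0,0,0,0,1],[0,0,0,0,0,0,1],[0,0,0,0,0,0,1],[0,0,0,0,0,0,1],[0,0,0,0,0,0,1],[0,0,0,0,0,0,1],[0,0,0,0,0,0,1],[0,0,0,0,0,0,1],[0,0,0,0,0,0,1]]]'; python3 -m inch '[[[0,0,0,0,0,-0.04,1],[0,0,0,0,0,-0.1,1],[0,0,0,0,0,-0.16,1],[0,0,0,0,0,-0.2,1],[0,0,0,0,0,-0.2,1],[0,0,0,0,0,-0.2,1]]]'
```

```text
t: 8.65
eef_pos: [561.3, 103.0, 47.1]
tool_rot: [0.001, 1.0, -0.001, -0.002]
contact_force: [0.7, 0.2, 0.5]
grip_width: 85.3
finger_force: 0.0
t: 9.4
eef_pos: [563.7, 105.0, 50.6]
tool_rot: [0.0, 1.0, 0.0, 0.002]
contact_force: [-0.7, -0.3, 6.9]
grip_width: 51.3
finger_force: 61.9
t: 9.9
eef_pos: [563.2, 104.9, 129.9]
tool_rot: [0.0, 1.0, 0.0, 0.001]
contact_force: [-1.3, -1.2, -2.2]
grip_width: 51.3
finger_force: 63.5
```

```bash
python3 -m inch '[[[0,0,0,0.08,0.02,0,1],[0,0,0,0.16,0.05,0,1],[0,0,0,0.24,0.079,0,1],[0,0,0,0.265,0.079,0,1],[0,0,0,0.265,0.079,0,1],[0,0,0,0.265,0.079,0.06,1],[0,0,0,0.265,0.079,0.12,1],[0,0,0,0.265,0.079,0.17,1],[0,0,0,0.265,0.079,0.175,1],[0,0,0,0.265,0.079,0.175,1]]]'
python3 - <<'E'
from h import *
s=camera("scene")
cv2.imwrite("pics/g5.png",cv2.resize(s[160:260,180:280],(600,600)))
print(proj("scene",[457,136.6,9]))
E
```

```text
t: 10.73
eef_pos: [456.5, 135.9, 57.2]
tool_rot: [0.0, 1.0, -0.001, -0.001]
contact_force: [0.4, 0.2, -1.5]
grip_width: 51.6
finger_force: 63.5
[238.2 226.9]
```

View pics/g5.png

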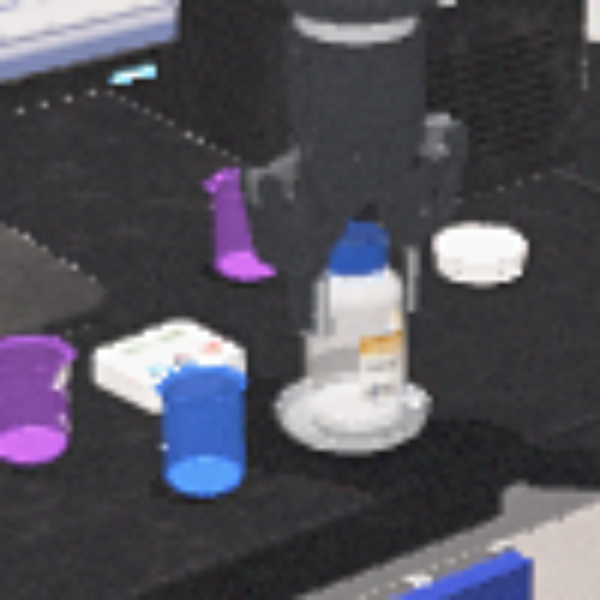

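Bottle is centred over the left dish (crop (355,405)). Lower 5–6 mm, then release.

```bash
python3 -m inch '[[[0,0,0,0,0,0.005,1],[0,0,0,0,0,0.01,1],[0,0,0,0,0,0.014,1],[0,0,0,0,0,0.014,1],[0,0,0,0,0,0.014,1]]]'
```

```text
t: 11.2
eef_pos: [457.2, 136.6, 53.6]
tool_rot: [-0.0, 1.0, 0.0, 0.001]
contact_force: [0.1, -0.5, 3.9]
grip_width: 51.9
finger_force: 63.9
```

```bash
python3 -m inch '[[[0,0,0,0,0,0,0.3],[0,0,0,0,0,0,0],[0,0,0,0,0,0,-0.5],[0,0,0,0,0,0,-1],[0,0,0,0,0,0,-1],[0,0,0,0,0,0,-1],[0,0,0,0,0,0,-1],[0,0,0,0,0,0,-1],[0,0,0,0,0,0,-1],[0,0,0,0,0,0,-1]]]'; python3 -m inch '[[[0,0,0,0,0,-0.08,-1],[0,0,0,0,0,-0.18,-1],[0,0,0,0,0,-0.28,-1],[0,0,0,0,0,-0.36,-1],[0,0,0,0,0,-0.36,-1]]]';  python3 -m inch '[[[0,0,0,-0.152,0.642,0,-1],[0,0,0,-0.152,0.642,0,-1],[0,0,0,-0.152,0.642,0,-1],[0,0,0,-0.152,0.642,0,-1],[0,0,0,-0.152,0.642,0,-1],[0,0,0,-0.152,0.642,0,-1],[0,0,0,-0.152,0.642,0,-1],[0,0,0,-0.152,0.642,0,-1],[0,0,0,-0.152,0.642,0,-1],[0,0,0,-0.152,0.642,0,-1]]]'
```

```text
t: 12.03
eef_pos: [456.6, 136.5, 52.8]
tool_rot: [-0.0, 1.0, -0.0, -0.0]
contact_force: [-0.7, 0.2, 0.3]
grip_width: 85.5
finger_force: 0.0
t: 12.45
eef_pos: [459.4, 137.7, 202.9]
tool_rot: [-0.0, 1.0, 0.001, 0.005]
contact_force: [1.2, 0.3, -0.2]
grip_width: 85.2
finger_force: 0.0
t: 13.28
eef_pos: [517.5, 391.8, 196.4]
tool_rot: [0.0, 1.0, -0.001, -0.0]
contact_force: [0.6, -0.4, 0.1]
grip_width: 85.3
finger_force: 0.0
```

```bash
python3 -m inch '[[[0,0,0,0,0.003,0.08,-1],[0,0,0,0,0.003,0.16,-1],[0,0,0,0,0.003,0.24,-1],[0,0,0,0,0.003,0.32,-1],[0,0,0,0,0.003,0.38,-1],[0,0,0,0,0.003,0.43,-1],[0,0,0,0,0.003,0.457,-1],[0,0,0,0,0.003,0.457,-1],[0,0,0,0,0.003,0.457,-1]]]'
python3 - <<'E'
from h import *
t=camera("top");s=camera("scene")
cv2.imwrite("pics/g6.png",np.hstack([cv2.resize(t[130:240,90:240],(450,330)),cv2.resize(s[190:270,110:190],(330,330))]))
E
```

```text
t: 14.03
eef_pos: [517.8, 393.6, 14.6]
tool_rot: [0.0, 1.0, -0.0, 0.0]
contact_force: [0.8, 1.3, 0.0]
grip_width: 85.4
finger_force: 0.0
```

View pics/g6.png

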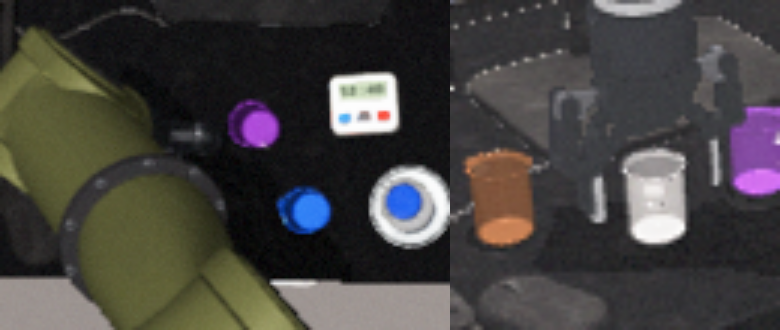

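The clear bottle is upright in the left dish (410,205). The clear beaker (655,195) sits midway between the fingertips (598,215) and (716,180), and the purple one is clear. Grip and lift.

```bash
python3 -m inch '[[[0,0,0,0,0,0,1],[0,0,0,0,0,0,1],[0,0,0,0,0,0,1],[0,0,0,0,0,0,1],[0,0,0,0,0,0,1],[0,0,0,0,0,0,1],[0,0,0,0,0,0,1],[0,0,0,0,0,0,1],[0,0,0,0,0,0,1],[0,0,0,0,0,0,1]]]';  python3 -m inch '[[[0,0,0,0,0,-0.04,1],[0,0,0,0,0,-0.1,1],[0,0,0,0,0,-0.18,1],[0,0,0,0,0,-0.26,1],[0,0,0,0,0,-0.34,1],[0,0,0,0,0,-0.4,1],[0,0,0,0,0,-0.4,1],[0,0,0,0,0,-0.4,1]]]'
```

```text
t: 14.97
eef_pos: [517.6, 394.3, 14.8]
tool_rot: [0.0, 1.0, -0.0, 0.0]
contact_force: [0.2, -1.9, 5.2]
grip_width: 40.5
finger_force: 57.3
t: 15.63
eef_pos: [517.9, 395.1, 175.9]
tool_rot: [-0.0, 1.0, 0.001, 0.001]
contact_force: [0.0, -0.0, -1.4]
grip_width: 40.7
finger_force: 57.9
```

```bash
python3 -m inch '[[[0,0,0,0.09,-0.08,0,1],[0,0,0,0.09,-0.16,0,1],[0,0,0,0.09,-0.25,0,1],[0,0,0,0.09,-0.34,0,1],[0,0,0,0.09,-0.43,0,1],[0,0,0,0.09,-0.52,0,1],[0,0,0,0.09,-0.6,0,1],[0,0,0,0.09,-0.6,0,1]]]'; python3 -m inch '[[[0,0,0,0.091,-0.09,0,1],[0,0,0,0.091,-0.18,0,1],[0,0,0,0.091,-0.27,0,1],[0,0,0,0.091,-0.36,0,1],[0,0,0,0.091,-0.441,0,1],[0,0,0,0.091,-0.441,0,1],[0,0,0,0.091,-0.441,0,1],[0,0,0,0.091,-0.441,0,1]]]'; python3 -m inch '[[[0,0,0,0,0,0.08,1],[0,0,0,0,0,0.16,1],[0,0,0,0,0,0.24,1],[0,0,0,0,0,0.32,1],[0,0,0,0,0,0.37,1],[0,0,0,0,0,0.385,1],[0,0,0,0,0,0.385,1],[0,0,0,0,0,0.385,1]]]'
python3 - <<'E'
from h import *
t=camera("top");s=camera("scene")
cv2.imwrite("pics/t7.png",t)
cv2.imwrite("pics/g7.png",np.hstack([cv2.resize(t[130:240,200:360],(480,330)),cv2.resize(s[170:250,230:310],(320,330))]))
print([proj("scene",[445.3,-22.9,z]) for z in(6,64)],[proj("top",[445.3,-22.9,z]) for z in(0,62)])
E
```

```text
t: 16.3
eef_pos: [480.7, 146.2, 172.5]
tool_rot: [0.004, 1.0, -0.003, -0.002]
contact_force: [0.2, -1.7, -0.5]
grip_width: 40.7
finger_force: 58.0
t: 16.97
eef_pos: [444.6, -21.3, 173.4]
tool_rot: [0.0, 1.0, 0.0, -0.001]
contact_force: [0.3, 1.6, -0.4]
grip_width: 40.8
finger_force: 58.1
t: 17.63
eef_pos: [445.2, -20.8, 20.4]
tool_rot: [-0.001, 1.0, 0.0, -0.0]
contact_force: [-0.3, -0.1, 0.2]
grip_width: 40.6
finger_force: 58.1
[array([276.6, 216. ]), array([277.2, 200.8])] [array([278., 203.]), array([279.2, 202.7])]
```

View pics/g7.png

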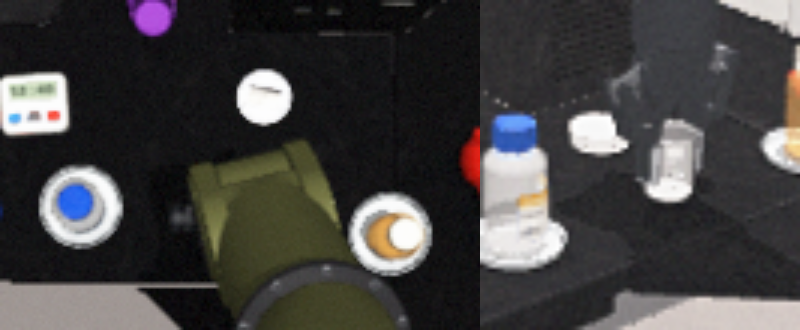

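The beaker hangs upright just above the bench at about scene (277.7,215.6), against an expected (276.6,216). I set it down, release, rise and measure.

```bash
python3 -m inch '[[[0,0,0,0,-0.004,0.005,1],[0,0,0,0,-0.004,0.01,1],[0,0,0,0,-0.004,0.014,1],[0,0,0,0,-0.004,0.014,1],[0,0,0,0,-0.004,0.014,1]]]';  python3 -m inch '[[[0,0,0,0,0,0,0.3],[0,0,0,0,0,0,0],[0,0,0,0,0,0,-0.5],[0,0,0,0,0,0,-1],[0,0,0,0,0,0,-1],[0,0,0,0,0,0,-1],[0,0,0,0,0,0,-1],[0,0,0,0,0,0,-1],[0,0,0,0,0,0,-1],[0,0,0,0,0,0,-1]]]'; python3 -m inch '[[[0,0,0,0,0,-0.08,-1],[0,0,0,0,0,-0.18,-1],[0,0,0,0,0,-0.28,-1],[0,0,0,0,0,-0.38,-1],[0,0,0,0,0,-0.45,-1],[0,0,0,0,0,-0.45,-1]]]'
python3 -m inch '[[[0,0,0,0.178,-0.79,0,-1],[0,0,0,0.178,-0.79,0,-1],[0,0,0,0.178,-0.79,0,-1],[0,0,0,0.178,-0.79,0,-1],[0,0,0,0.178,-0.79,0,-1],[0,0,0,0.178,-0.79,0,-1],[0,0,0,0.178,-0.79,0,-1],[0,0,0,0.178,-0.79,0,-1],[0,0,0,0.178,-0.79,0,-1],[0,0,0,0.178,-0.79,0,-1]]]'
python3 - <<'E'
from h import *
t=camera("top");s=camera("scene")
cv2.imwrite("pics/t8.png",t)
cv2.imwrite("pics/g8.png",np.hstack([cv2.resize(t[185:220,260:300],(480,420),interpolation=2),cv2.resize(s[180:250,270:320],(300,420),interpolation=2)]))
print([proj("top",[445.3,-22.9,z]) for z in(2,58)],[proj("scene",[445.3,-22.9,z]) for z in(2,58)])
E
```

```text
t: 18.15
eef_pos: [445.4, -23.8, 14.7]
tool_rot: [0.0, 1.0, -0.0, 0.0]
contact_force: [0.7, -1.7, 1.8]
grip_width: 40.6
finger_force: 58.7
t: 18.98
eef_pos: [445.0, -23.5, 14.5]
tool_rot: [-0.0, 1.0, -0.0, -0.0]
contact_force: [0.4, -0.1, -0.6]
grip_width: 85.3
finger_force: 0.0
t: 19.48
eef_pos: [447.8, -23.4, 200.0]
tool_rot: [0.0, 1.0, -0.0, 0.005]
contact_force: [1.1, -0.3, 0.1]
grip_width: 85.4
finger_force: 0.0
t: 20.32
eef_pos: [372.6, -341.1, 193.7]
tool_rot: [0.002, 1.0, 0.0, -0.001]
contact_force: [0.7, 0.8, 0.5]
grip_width: 85.3
finger_force: 0.0
[array([278., 203.]), array([279.1, 202.8])] [array([276.6, 217. ]), array([277.2, 202.4])]
```

View pics/g8.png

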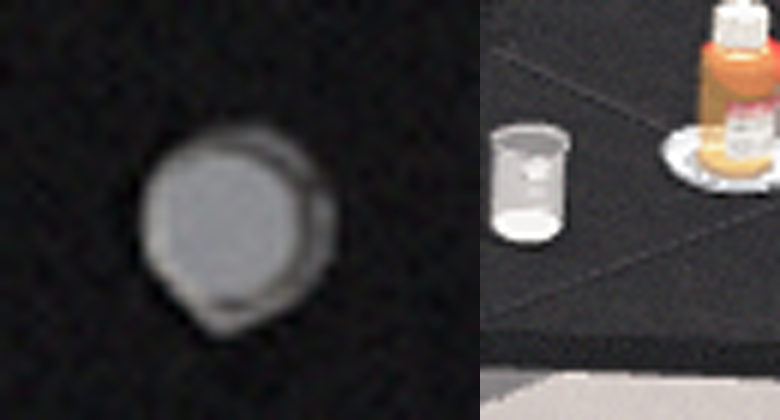

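The beaker stands upright with its rim centre at top pixel (279.5,202.6), against an expected (279.1,202.8). I refine the dish and beaker centres once with mask fits, and the knob position.

```bash
python3 - <<'E'
from h import *
def circ(img,box,th):
    x0,y0,x1,y1=box; g=cv2.cvtColor(img,cv2.COLOR_BGR2GRAY)[y0:y1,x0:x1]
    g=cv2.resize(g,None,fx=4,fy=4,interpolation=2)
    cs,_=cv2.findContours((g>th).astype('uint8'),0,1); c=max(cs,key=cv2.contourArea)
    h=cv2.convexHull(c); (u,v),ax,_=cv2.fitEllipse(h)
    return np.array([x0+(u+.5)/4-.5,y0+(v+.5)/4-.5]),np.array(ax)/4
t0=cv2.imread("pics/top0.png"); t8=cv2.imread("pics/t8.png")
D={}
for n,b in(("L",(208,180,246,218)),("R",(311,189,349,226))):
    for th in(60,90):
        c,ax=circ(t0,b,th); D[n]=cast("top",*c,10); print(n,c,ax,D[n])
m=(D["L"]+D["R"])/2; print("mid",m)
for th in(50,60):
    c,ax=circ(t8,(265,188,295,213),th); print("beaker",c,ax,cast("top",*c,57))
c,ax=circ(t0,(370,216,393,240),100); print("lid",c,ax,cast("top",*c,7))
g=255-cv2.cvtColor(t0,cv2.COLOR_BGR2GRAY)[222:234,376:389]; M=cv2.moments((g>130).astype('uint8'),True); p=(376+M['m10']/M['m00'],222+M['m01']/M['m00']); print("knob",p,M['m00'],cast("top",*p,22))
E
```

```text
L [226.43583488 198.35994911] [28.34540939 28.55509377] [457.3 137.1  10. ]
L [226.39903831 198.40815353] [27.86860847 27.95823669] [457.1 137.2  10. ]
R [329.58028412 207.54557228] [28.17007828 28.56726265] [ 433.6 -182.    10. ]
R [329.5747509  207.59241867] [27.69631195 27.97158813] [ 433.5 -182.    10. ]
mid [445.3 -22.4  10. ]
beaker [279.28385162 203.50691032] [16.15470695 17.22845078] [443.1 -23.5  57. ]
beaker [279.20267487 203.54904938] [15.80785275 17.07894897] [443.  -23.3  57. ]
lid [381.26204014 228.0975914 ] [20.11922455 20.47585869] [ 372.4 -343.     7. ]
knob (382.45, 228.35) 20.0 [ 372.3 -342.4   22. ]
```

Dishes are 320 mm apart (check passes), and the midpoint is (445.3,-22.4). The beaker is within about 1–2 mm, which is good. Lid at (372,-342.6). I descend on the knob.

```bash
python3 -m inch '[[[0,0,0,0,-0.003,0.08,-1],[0,0,0,0,-0.003,0.16,-1],[0,0,0,0,-0.003,0.24,-1],[0,0,0,0,-0.003,0.32,-1],[0,0,0,0,-0.003,0.38,-1],[0,0,0,0,-0.003,0.43,-1],[0,0,0,0,-0.003,0.454,-1],[0,0,0,0,-0.003,0.454,-1],[0,0,0,0,-0.003,0.454,-1]]]'
```

```text
t: 21.17
eef_pos: [374.4, -339.8, 13.2]
tool_rot: [-0.001, 1.0, 0.0, -0.0]
contact_force: [0.6, -0.1, -0.3]
grip_width: 85.4
finger_force: 0.0
```

```bash
python3 -m inch '[[[0,0,0,0,0,0,-0.5],[0,0,0,0,0,0,0]]]'; python3 -m inch '[[[0,0,0,0,0,0,0.2],[0,0,0,0,0,0,0.2],[0,0,0,0,0,0,0.2]]]'
```

```text
t: 21.33
eef_pos: [374.7, -341.1, 14.3]
tool_rot: [-0.0, 1.0, -0.001, 0.001]
contact_force: [0.1, 0.6, 0.5]
grip_width: 64.1
finger_force: 0.0
t: 21.58
eef_pos: [374.1, -341.0, 13.5]
tool_rot: [0.0, 1.0, -0.0, 0.0]
contact_force: [0.1, -0.2, 0.8]
grip_width: 33.8
finger_force: 0.0
```

```bash
python3 -m inch '[[[0,0,0,0.005,-0.004,0.005,0.2],[0,0,0,0.005,-0.004,0.005,0.2],[0,0,0,0.005,-0.004,0.005,1],[0,0,0,0.005,-0.004,0.005,1],[0,0,0,0.005,-0.004,0.005,1],[0,0,0,0.005,-0.004,0.005,1],[0,0,0,0.005,-0.004,0.005,1],[0,0,0,0.005,-0.004,0.005,1],[0,0,0,0.005,-0.004,0.005,1],[0,0,0,0.005,-0.004,0.005,1]]]'; python3 -m inch '[[[0,0,0,0,0,-0.03,1],[0,0,0,0,0,-0.08,1],[0,0,0,0,0,-0.16,1],[0,0,0,0,0,-0.24,1],[0,0,0,0,0,-0.32,1],[0,0,0,0,0,-0.36,1],[0,0,0,0,0,-0.36,1],[0,0,0,0,0,-0.36,1]]]'
python3 - <<'E'
from h import *
s=camera("scene")
cv2.imwrite("pics/g9.png",cv2.resize(s[110:220,310:400],(490,600)))
E
```

```text
t: 22.42
eef_pos: [371.9, -342.4, 10.9]
tool_rot: [-0.0, 1.0, -0.0, -0.0]
contact_force: [-0.1, -1.5, 1.3]
grip_width: 11.7
finger_force: 58.4
t: 23.08
eef_pos: [372.2, -342.4, 155.5]
tool_rot: [-0.0, 1.0, -0.001, 0.001]
contact_force: [0.2, 0.2, -0.6]
grip_width: 11.7
finger_force: 58.5
```

```bash
python3 -m inch '[[[0,0,0,-0.1825,0.08,0,1],[0,0,0,-0.1825,0.17,0,1],[0,0,0,-0.1825,0.26,0,1],[0,0,0,-0.1825,0.35,0,1],[0,0,0,-0.1825,0.44,0,1],[0,0,0,-0.1825,0.53,0,1],[0,0,0,-0.1825,0.62,0,1],[0,0,0,-0.1825,0.7,0,1],[0,0,0,-0.1825,0.77,0,1],[0,0,0,-0.1825,0.797,0,1]]]'; python3 -m inch '[[[0,0,0,0,0,0.06,1],[0,0,0,0,0,0.12,1],[0,0,0,0,0,0.15,1],[0,0,0,0,0,0.17,1],[0,0,0,0,0,0.17,1],[0,0,0,0,0,0.17,1],[0,0,0,0,0,0.17,1],[0,0,0,0,0,0.17,1]]]'
python3 - <<'E'
from h import *
s=camera("scene")
for i in range(3): print(env.read_state()["eef_pos"]); camera("scene")
cv2.imwrite("pics/g10.png",cv2.resize(s[170:230,245:305],(600,600),interpolation=2))
print([proj("scene",[445,-23.6,z]) for z in(2,58,80)])
E
```

```text
t: 23.97
eef_pos: [443.6, -18.9, 153.5]
tool_rot: [-0.003, 1.0, 0.001, -0.001]
contact_force: [0.1, -0.2, 0.1]
grip_width: 11.9
finger_force: 58.5
t: 24.63
eef_pos: [445.3, -23.6, 87.5]
tool_rot: [0.0, 1.0, -0.0, 0.001]
contact_force: [0.0, 0.0, -0.4]
grip_width: 11.9
finger_force: 58.5
[445.3154063  -23.62196305  87.54223371]
[445.27322565 -23.5811658   87.53177955]
[445.22663074 -23.58944397  87.48744909]
[array([276.8, 217. ]), array([277.4, 202.3]), array([277.6, 196.5])]
```

View pics/g10.png

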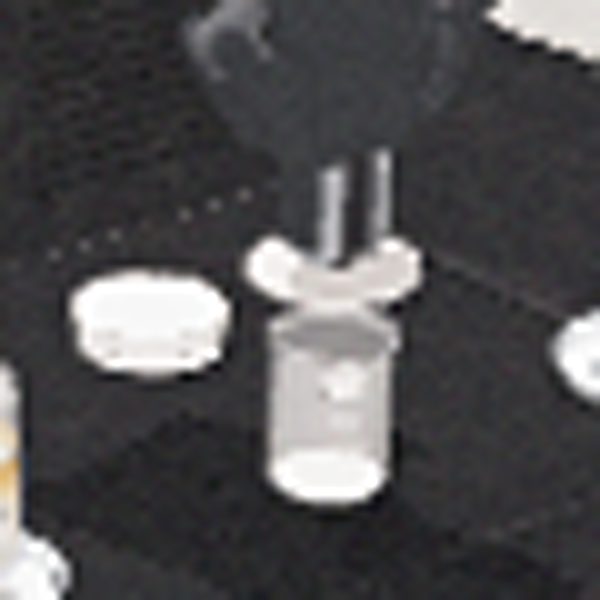

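The lid (x 245–422, centre 333) is lined up with the rim (x 268–400, centre 334). Lower gently.

```bash
python3 -m inch '[[[0,0,0,0,0,0.02,1],[0,0,0,0,0,0.035,1],[0,0,0,0,0,0.045,1],[0,0,0,0,0,0.05,1],[0,0,0,0,0,0.05,1],[0,0,0,0,0,0.05,1]]]'; python3 -m inch '[[[0,0,0,0,0,0.0015,1],[0,0,0,0,0,0.003,1],[0,0,0,0,0,0.003,1],[0,0,0,0,0,0.003,1]]]'
```

```text
t: 25.33
eef_pos: [444.7, -23.4, 66.6]
tool_rot: [-0.0, 1.0, 0.0, -0.0]
contact_force: [0.1, 0.5, 0.0]
grip_width: 11.5
finger_force: 58.5
t: 25.67
eef_pos: [445.1, -23.3, 66.1]
tool_rot: [-0.0, 1.0, 0.0, 0.0]
contact_force: [1.0, 0.0, 5.2]
grip_width: 12.0
finger_force: 59.1
```

```bash
python3 -m inch '[[[0,0,0,0,0,0,0.6],[0,0,0,0,0,0,0.5],[0,0,0,0,0,0,0.4],[0,0,0,0,0,0,0.2],[0,0,0,0,0,0,0],[0,0,0,0,0,0,-0.3],[0,0,0,0,0,0,-0.3],[0,0,0,0,0,0,-0.3]]]'; python3 -m inch '[[[0,0,0,0,0,-0.03,-0.3],[0,0,0,0,0,-0.08,-0.3],[0,0,0,0,0,-0.16,-0.3],[0,0,0,0,0,-0.25,-0.3],[0,0,0,0,0,-0.34,-0.3],[0,0,0,0,0,-0.42,-0.3],[0,0,0,0,0,-0.42,-0.3]]]';  python3 -m inch '[[[0,0,0,0,-0.9,0,-0.3],[0,0,0,0,-0.9,0,-0.3],[0,0,0,0,-0.9,0,-0.3],[0,0,0,0,-0.9,0,-0.3],[0,0,0,0,-0.9,0,-0.3],[0,0,0,0,-0.9,0,-0.3],[0,0,0,0,-0.9,0,-0.3],[0,0,0,0,-0.9,0,-0.3],[0,0,0,0,-0.9,0,-0.3],[0,0,0,0,-0.9,0,-0.3]]]'
python3 - <<'E'
from h import *
t=camera("top");s=camera("scene")
cv2.imwrite("pics/t11.png",t)
cv2.imwrite("pics/g11.png",np.vstack([cv2.resize(t[130:245,190:410],(660,345)),cv2.resize(s[170:250,210:390],(660,250))]))
hsv=t[185:220,262:300]; g=cv2.cvtColor(hsv,cv2.COLOR_BGR2GRAY); n,l,st,c=cv2.connectedComponentsWithStats((cv2.morphologyEx((g>150).astype('uint8'),3,np.ones((7,7)))))
i=1+st[1:,4].argmax(); print(c[i]+[262,185],st[i],cast("top",*(c[i]+[262,185]),62))
E
```

```text
t: 26.33
eef_pos: [444.8, -23.5, 65.7]
tool_rot: [-0.0, 1.0, -0.0, -0.0]
contact_force: [-0.3, 0.3, -0.1]
grip_width: 55.6
finger_force: 0.0
t: 26.92
eef_pos: [447.7, -23.4, 239.5]
tool_rot: [-0.0, 1.0, -0.0, 0.005]
contact_force: [1.1, -0.2, -0.1]
grip_width: 55.0
finger_force: 0.0
t: 27.75
eef_pos: [442.3, -390.5, 232.4]
tool_rot: [0.004, 1.0, -0.001, -0.001]
contact_force: [-0.7, -0.4, -0.2]
grip_width: 55.7
finger_force: 0.0
[279.52567976 202.6223565 ] [  8   8  20  20 331] [445.7 -23.9  62. ]
```

View pics/g11.png

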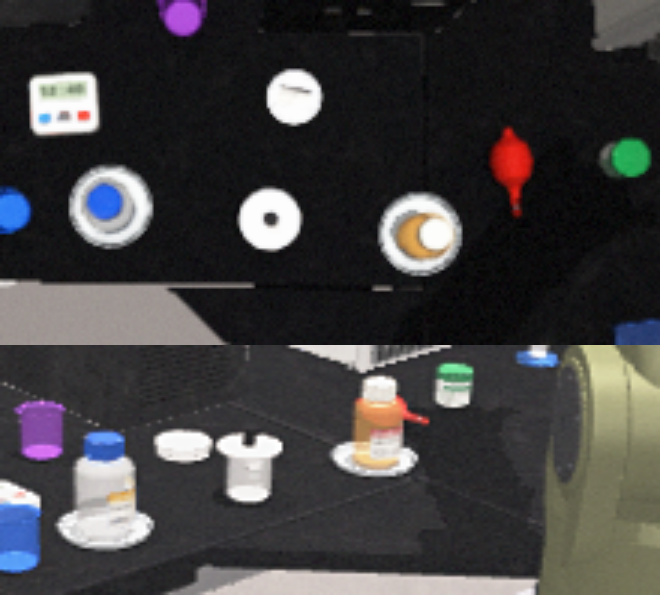

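Both bottles stand in their dishes (110,205 and 420,233). The lidded beaker is at (270,219), within about 1.5 mm of the midpoint, with the lid flat and centred, and the bystanders haven't moved. Handing in.

```bash
python3 -c "
from plant import env
print(env.finish_job())"
```

```text
the job is handed in; nothing more can be done
None
```

The job is handed in at about 28 s on the robot's clock: amber bottle upright in the right dish by the pipette bulb, clear bottle upright in the left dish, and the beaker about 1.5 mm from the midpoint by the camera, with the knobbed lid flat and centred; nothing else was moved.

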